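# Load the twin lure-curing turner and start it

### The job

Finish loading the curing turner: one spindle already holds a carrier of green lures, the other a carrier of orange ones. Put every carrier still lying on the table onto the spindle that holds its colour, with exactly one white spacer ring between each carrier and the next, then one brass collar directly on the top carrier of each of the two spindles, everything lying flat, and then press the green start button. Leave the mug, the jar and the loose red lures where they are.

Things in the scene. Friction and masses are not known exactly. Their poses are not given: they have to be found in the camera images.
- turner: Grey twin-spindle UV curing turner, fixed, 215 x 340 x 50 mm body whose black top is 50 mm above the table. Origin on the table, midway between its spindles; x points from its front (button) to its back, y along the line of the spindles. Three 14 mm lamp columns (tops 184 mm above the table) stand at x = +122 mm, y = -155, 0, +155 mm.
- spindle_left (a point): Foot of the spindle at the turner's y = +90 mm: centre of the top face of the 90 mm platter, 60 mm above the table, on which the first carrier rests. The upright spindle is 10 mm in diameter and rises 76 mm above this point, the last 8 mm tapering to a 3.6 mm tip. The platters do not turn.
- spindle_right (a point): The same for the spindle at the turner's -y side (its y = -90 mm).
- start (a joint): Green push button (26 mm across, on a black 42 mm housing) on the turner's top near its front edge, midway between the spindles: 0 released, 0.006 m fully down. It is sprung: about 4 N presses it fully down and it comes back up by itself. It counts as pressed beyond 0.004 m.
- start_top (a point): Centre of the top of the green start button, 72 mm above the table when released; it presses straight down.
- green_0: The carrier: bare aluminium hub ring (36 mm outside, 14 mm bore, 14 mm tall) with four green lures, two at each end; 150 mm long along x, 72 mm wide, 14 mm tall, 90 g. Origin at the centre of the hub's underside, z up. Grip the hub along its y axis, between the lures; any yaw will do on the spindle. On one of the spindles at the start (which one varies).
- green_1: A carrier: bare aluminium hub ring (36 mm outside, 14 mm bore, 14 mm tall) with four green lures, two at each end; 150 mm long along x, 72 mm wide, 14 mm tall, 90 g. Origin at the centre of the hub's underside, z up. Grip the hub along its y axis, between the lures; any yaw will do on the spindle. Lies flat on the table at the start, or is absent (None).
- green_2: A carrier: bare aluminium hub ring (36 mm outside, 14 mm bore, 14 mm tall) with four green lures, two at each end; 150 mm long along x, 72 mm wide, 14 mm tall, 90 g. Origin at the centre of the hub's underside, z up. Grip the hub along its y axis, between the lures; any yaw will do on the spindle. Lies flat on the table at the start, or is absent (None).
- orange_0: The carrier: bare aluminium hub ring (36 mm outside, 14 mm bore, 14 mm tall) with four orange lures, two at each end; 150 mm long along x, 72 mm wide, 14 mm tall, 90 g. Origin at the centre of the hub's underside, z up. Grip the hub along its y axis, between the lures; any yaw will do on the spindle. On one of the spindles at the start (which one varies).
- orange_1: A carrier: bare aluminium hub ring (36 mm outside, 14 mm bore, 14 mm tall) with four orange lures, two at each end; 150 mm long along x, 72 mm wide, 14 mm tall, 90 g. Origin at the centre of the hub's underside, z up. Grip the hub along its y axis, between the lures; any yaw will do on the spindle. Lies flat on the table at the start, or is absent (None).
- orange_2: A carrier: bare aluminium hub ring (36 mm outside, 14 mm bore, 14 mm tall) with four orange lures, two at each end; 150 mm long along x, 72 mm wide, 14 mm tall, 90 g. Origin at the centre of the hub's underside, z up. Grip the hub along its y axis, between the lures; any yaw will do on the spindle. Lies flat on the table at the start, or is absent (None).
- spacer_1: White plastic spacer ring, 32 mm outside, 14 mm bore, 10 mm tall, 14 g, lying flat on the 2 mm blue mat in front of the turner. Origin at the centre of its underside. The three are alike; there may be more than are needed.
- spacer_2: White plastic spacer ring, 32 mm outside, 14 mm bore, 10 mm tall, 14 g, lying flat on the 2 mm blue mat in front of the turner. Origin at the centre of its underside. The three are alike; there may be more than are needed.
- spacer_3: White plastic spacer ring, 32 mm outside, 14 mm bore, 10 mm tall, 14 g, lying flat on the 2 mm blue mat in front of the turner. Origin at the centre of its underside. The three are alike; there may be more than are needed.
- collar_1: Brass hold-down collar ring without thread, 34 mm outside, 14 mm bore right through, 20 mm tall, 120 g, lying flat on the blue mat. Origin at the centre of its underside. It slips over the spindle and holds the stack by its weight. The two are alike.
- collar_2: Brass hold-down collar ring without thread, 34 mm outside, 14 mm bore right through, 20 mm tall, 120 g, lying flat on the blue mat. Origin at the centre of its underside. It slips over the spindle and holds the stack by its weight. The two are alike.
- mug: Blue mug, 76 mm across, 90 mm tall, right of the turner; origin under its centre. Leave it alone.
- paint_jar: Lidded amber paint jar, 60 mm across, 60 mm tall, left of the turner; origin under its centre. Leave it alone.
- red_lure_1: Loose red and white lure, 45 x 16 x 16 mm, left of the turner; origin under its middle. Leave it alone.
- red_lure_2: Loose red and white lure, 45 x 16 x 16 mm, right of the turner; origin under its middle. Leave it alone.

How it is judged:
On the way, in this order (a step that is already met when the one before it is completed fails the run):
1. every carrier is on the spindle of its colour, with one spacer between each two ((horizontal distance between green_0 and spindle_left below 0.005 m or horizontal distance between green_0 and spindle_right below 0.005 m) and height (world z) of each of green_0, orange_0 below 0.064 m and angle between each of green_0, orange_0, green_1, green_2, orange_1, orange_2's own z axis and vertical below 0.12 rad and (horizontal distance between orange_0 and spindle_left below 0.005 m or horizontal distance between orange_0 and spindle_right below 0.005 m) and horizontal distance between each of green_1, green_2 and green_0 below 0.007 m and (z of green_1 in the frame of green_0 between 0.021 and 0.027 m or z of green_1 in the frame of green_0 between 0.045 and 0.051 m) and (z of green_2 in the frame of green_0 between 0.021 and 0.027 m or z of green_2 in the frame of green_0 between 0.045 and 0.051 m) and horizontal distance between each of orange_1, orange_2 and orange_0 below 0.007 m and (z of orange_1 in the frame of orange_0 between 0.021 and 0.027 m or z of orange_1 in the frame of orange_0 between 0.045 and 0.051 m) and (z of orange_2 in the frame of orange_0 between 0.021 and 0.027 m or z of orange_2 in the frame of orange_0 between 0.045 and 0.051 m)), for 0.2 s.
2. a collar lies directly on the top carrier of each spindle, all carriers loaded (all of step 1 and ((horizontal distance between collar_1 and green_0 below 0.007 m and angle between each of collar_1, collar_2's own z axis and vertical below 0.12 rad and (z of collar_1 in the frame of green_0 between 0.011 and 0.017 m or z of collar_1 in the frame of green_0 between 0.035 and 0.041 m or z of collar_1 in the frame of green_0 between 0.059 and 0.065 m) and z of collar_1 in the frame of green_1 above 0.01 m and z of collar_1 in the frame of green_2 above 0.01 m and horizontal distance between collar_2 and orange_0 below 0.007 m and (z of collar_2 in the frame of orange_0 between 0.011 and 0.017 m or z of collar_2 in the frame of orange_0 between 0.035 and 0.041 m or z of collar_2 in the frame of orange_0 between 0.059 and 0.065 m) and z of collar_2 in the frame of orange_1 above 0.01 m and z of collar_2 in the frame of orange_2 above 0.01 m) or (horizontal distance between collar_2 and green_0 below 0.007 m and angle between each of collar_2, collar_1's own z axis and vertical below 0.12 rad and (z of collar_2 in the frame of green_0 between 0.011 and 0.017 m or z of collar_2 in the frame of green_0 between 0.035 and 0.041 m or z of collar_2 in the frame of green_0 between 0.059 and 0.065 m) and z of collar_2 in the frame of green_1 above 0.01 m and z of collar_2 in the frame of green_2 above 0.01 m and horizontal distance between collar_1 and orange_0 below 0.007 m and (z of collar_1 in the frame of orange_0 between 0.011 and 0.017 m or z of collar_1 in the frame of orange_0 between 0.035 and 0.041 m or z of collar_1 in the frame of orange_0 between 0.059 and 0.065 m) and z of collar_1 in the frame of orange_1 above 0.01 m and z of collar_1 in the frame of orange_2 above 0.01 m))), for 0.2 s.
3. the start button is pressed (value of joint start above 0.004 m), for 0.05 s.
At the end, for the whole second after the job is handed in: All carriers of a colour on one spindle (axes within 7 mm of the first, tilt under 0.12 rad), 24 and 48 mm above the first (one spacer between each two, within 3 mm), a collar directly on each top carrier (within 3 mm), all at rest, the start button released after being pressed (all of step 2 and linear speed of each of collar_1, collar_2, green_1, green_2, orange_1, orange_2 below 0.03 m/s and value of joint start below 0.002 m); the robot touches nothing.
It fails at once if the mug, paint jar or a loose red lure is moved more than 40 mm (distance of any of mug, paint_jar, red_lure_1, red_lure_2 from where it was at the start of the episode above 0.04 m).
Of green_1, green_2, orange_1, orange_2 only 2 to 3 are there at a start; the rules pass over those that are not, and their reading is None.
At some moment in a run one of green_1, green_2, orange_1, orange_2 may be knocked a few centimetres aside while the robot is not near it.
It also fails if it takes over 210 s, if anything falls off the work surface, if the arm or the gripper's body presses on something with over 40 N, if the wrist force passes 120 N, or if a joint passes its speed limit or range.

### The arm

A 6-joint arm with a two-finger parallel gripper is mounted at the origin on the work surface. World frame = base frame: x ahead of the robot, y to its left, z up, the work surface at z = 0. Lengths are in m, angles in rad, forces in N, time in s.
With the tool pointing down it reaches from about 0.3 to 0.75 m from the base axis. Payload 8.5 kg.
Tool frame: the origin (TCP) lies midway between the tips of the shut fingers; the grasp point (between the pads) lies 19 mm behind it; z points along the fingers, y is the direction in which the jaws open and shut (so a half turn about z gives the same grasp; the last joint's range is limited). The gripper opens to 88 mm and grips with 3 to 60 N. Pads are 18 mm wide; open, the fingers measure 123 mm over their backs; the gripper's body (75 mm by 187 mm) begins 45 mm behind the grasp point.
Start: joints at [0.956, 0.381, 1.297, -0, 1.464, -0.215], TCP at [0.214, 0.507, 0.239] pointing down, gripper open.
Joint ranges: [-3.11, 3.11], [-0.89, 2.33], [0.22, 2.48], [-1.42, 4.56], [0.17, 2.85], [-2.88, 2.88]. Speed limits (rad/s): [2.39, 2.39, 3.14, 3.14, 3.14, 3.14].

### API

Orientations are given as a unit quaternion [x, y, z, w].
In Python, from bench import arm, jaws, planner, status, imaging gives the robot as it stands. Calls block until the motion is done:
- arm.goto(position, orientation): joint-space move of the TCP to a pose.
- arm.move_straight(position, orientation=None, rate=0.15, stop_force=None): straight line of the TCP; orientation=None keeps the orientation; rate is the mean speed in m/s. With stop_force (N) it stops when the force on the tool has changed by that much, and returns True; else False.
- arm.move_joints(angles): joint-space move.
- jaws.grip(opening, newtons=None): finger opening in m; newtons is the grip in N (None keeps the last); returns when the fingers have stopped.
- arm.sleep(seconds).
- planner.solve_ik(position, orientation): joint angles nearest the present ones, or None.
- status.get_state(): the state.
- imaging.grab_frame(name): name is "scene" or "top" or "wrist"; returns (picture, depth): 420x560x3 uint8, red, green, blue; 420x560 float32, m along the optical axis (not along the pixel's ray), 0 where there is no reading.
- imaging.get_calibration(name): a dict with "K" (3x3 intrinsics, pixels), "k1" (the pictures are not rectified: a ray, as slopes to the right and down, at radius r is drawn at 1 + k1 r^2 times it, then the intrinsics apply), "T" (4x4, takes a point from camera to world coordinates); the wrist camera has in their place "mount" (4x4, takes a point from camera to tool coordinates, whose origin is the TCP and whose axes are the flange's). Camera axes: x right, y up, looking along -z (the intrinsics and any distortion apply to the point x, -y, -z); pixel columns grow to the right and rows downward; lengths in m; the calibration is good to about 2 mm. A picture is of the moment at which its call begins: read the wrist's pose just before it. get_calibration takes no time and is no camera call.
A pose or a line that the arm cannot do raises arm.IKError and nothing moves.
- arm.hand_in(): hands the job in, once; it reports no verdict.
The state is a dict: "t": time; "joints": joint angles; "qvel": joint speeds; "joint_torque": joint torques, N m; "eef_pos": TCP position; "orientation": TCP orientation; "ft_force": force on the tool from outside, world axes, zero at the start; "torque": the same for the moment, N m; "grip_width": finger opening in m.
Only numpy, scipy, OpenCV 4.12 (cv2) and the standard library are available. Lean on these libraries where they do the work, as an engineer would, in place of code of your own. Each camera call takes 0.05 s, during which the arm holds its last target. There are 200 camera calls.

## Working session

There is one attempt and no reset: what is moved stays moved. The work goes in short steps, each a Python script; the robot and the scene stay as the last script left them, time stands still between calls to the robot, and variables do not carry over. Pictures are saved under pics/ and viewed, about 12 in all and at most 16, crops included, and the job is handed in when it is done.

```bash
mkdir -p pics; ls; python3 - <<'E'
from bench import arm, jaws, planner, status, imaging
import cv2, numpy as np
for n in ("scene","top"):
    p,d=imaging.grab_frame(n); cv2.imwrite(f"pics/{n}0.png",p[:,:,::-1]); np.savez(f"/tmp/{n}0.npz",p=p,d=d)
    c=imaging.get_calibration(n); print(n,np.round(c["K"],1).tolist(),c["k1"],np.round(c["T"],3).tolist())
print(np.round(imaging.get_calibration("wrist")["mount"],3).tolist(), imaging.get_calibration("wrist")["k1"])
s=status.get_state(); print(s["t"],s["orientation"],s["grip_width"])
E
```

```text
pics
scene [[471.5, 0.0, 280.7], [0.0, 471.5, 206.1], [0.0, 0.0, 1.0]] 0.012696646179927117 [[-0.553, -0.528, 0.644, 1.392], [0.833, -0.364, 0.417, 0.538], [0.014, 0.767, 0.641, 0.917], [0.0, 0.0, 0.0, 1.0]]
top [[426.0, 0.0, 281.0], [0.0, 426.0, 211.8], [0.0, 0.0, 1.0]] -0.0005869191289403716 [[0.0, 0.975, -0.223, 0.341], [-1.0, -0.001, -0.006, -0.005], [-0.006, 0.223, 0.975, 1.049], [0.0, 0.0, 0.0, 1.0]]
[[-0.0, 0.958, 0.288, 0.075], [1.0, -0.0, 0.001, -0.002], [0.001, 0.288, -0.958, -0.144], [0.0, 0.0, 0.0, 1.0]] -0.010079496359355697
0.1 [ 1.98576558e-01  9.80085181e-01 -5.68000524e-04 -2.58110639e-04] 0.08784982804135104
```

View pics/top0.png

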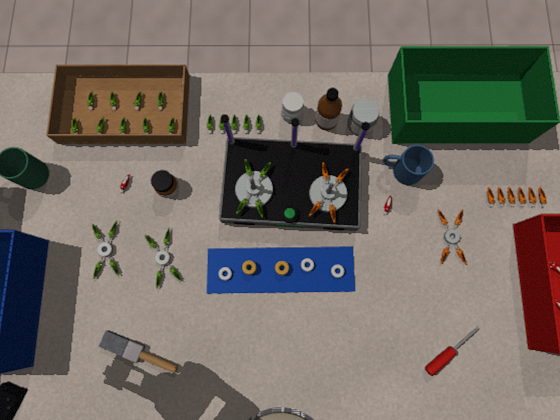

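View pics/scene0.png

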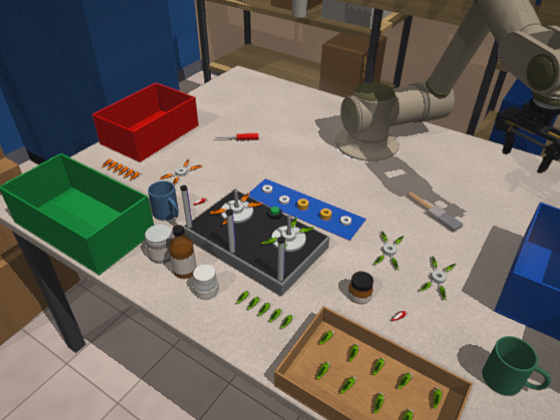

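The top view shows green carriers at (105,249) and (162,258), and an orange one at (452,237). The turner's left spindle (254,187) holds green and the right one (328,192) holds orange. On the mat, the spacers are at (225,273), (307,265) and (338,271), and the collars at (249,268) and (282,268). The scene view agrees.

```bash
cat > h.py <<'E'
from bench import arm, jaws, planner, status, imaging
import cv2, numpy as np
from scipy.spatial.transform import Rotation as Ro
def quat(a): return [np.cos(a/2),np.sin(a/2),0,0]      # tool down, tool x at yaw a, jaws along a-90deg
def camT(n,s):
    c=imaging.get_calibration(n)
    if n!="wrist": return c,np.array(c["T"])
    T=np.eye(4); T[:3,:3]=Ro.from_quat(s["orientation"]).as_matrix(); T[:3,3]=s["eef_pos"]
    return c,T@np.array(c["mount"])
def grab(n):
    s=status.get_state(); p,d=imaging.grab_frame(n); return (p,d)+camT(n,s)
def cast(uv,z,c,T):
    uv=np.asarray(uv,float).reshape(-1,1,2)
    n=cv2.undistortPoints(uv,np.array(c["K"]),np.array([c["k1"],0,0,0])).reshape(-1,2)
    r=np.c_[n[:,0],-n[:,1],-np.ones(len(n))]@T[:3,:3].T
    return T[:3,3]+r*((z-T[2,3])/r[:,2])[:,None]
def proj(X,c,T):
    q=(np.atleast_2d(X)-T[:3,3])@T[:3,:3]; n=q[:,:2]/-q[:,2:]*[1,-1]
    n=n*(1+c["k1"]*(n**2).sum(1,keepdims=True)); K=np.array(c["K"])
    return n*[K[0,0],K[1,1]]+K[:2,2]
RANGE={"green":((33,110,40),(65,255,255)),"orange":((3,150,90),(18,255,255)),"blue":((105,150,60),(125,255,255))}
def mask(p,col): return cv2.inRange(cv2.cvtColor(p,cv2.COLOR_RGB2HSV),*RANGE[col])
E
python3 - <<'E'
from h import *
z=np.load("/tmp/top0.npz"); p=z["p"]; c,T=camT("top",None)
for nm,uv,h in [("g1",(105,249),.014),("g2",(162,258),.014),("o1",(452,237),.014),("sL",(254,187),.074),("sR",(328,192),.074),("button",(290,214),.072),
  ("w1",(225,273),.012),("w2",(307,265),.012),("w3",(338,271),.012),("c1",(249,268),.022),("c2",(282,268),.022)]:
    P=cast(uv,h,c,T)[0]; print(nm,np.round(P,3),end=" ")
    print([ (round(k*45), planner.solve_ik([P[0],P[1],.22],quat(np.radians(k*45))) is not None, planner.solve_ik([P[0],P[1],.005 if h<.05 else h],quat(np.radians(k*45))) is not None) for k in range(-4,4)])
E
```

```text
g1 [0.485 0.433 0.014] [(-180, True, True), (-135, True, True), (-90, True, True), (-45, False, False), (0, True, True), (45, True, True), (90, True, True), (135, True, True)]
g2 [0.462 0.291 0.014] [(-180, True, True), (-135, True, True), (-90, True, True), (-45, True, True), (0, True, True), (45, True, True), (90, True, True), (135, True, True)]
o1 [ 0.514 -0.418  0.014] [(-180, True, True), (-135, False, False), (-90, True, True), (-45, True, True), (0, True, True), (45, True, True), (90, True, True), (135, True, True)]
sL [0.624 0.065 0.074] [(-180, True, True), (-135, True, True), (-90, False, False), (-45, True, True), (0, True, True), (45, True, True), (90, True, True), (135, True, True)]
sR [ 0.612 -0.11   0.074] [(-180, True, True), (-135, True, True), (-90, True, True), (-45, True, True), (0, True, True), (45, True, True), (90, True, True), (135, True, True)]
button [ 0.559 -0.02   0.072] [(-180, True, True), (-135, True, True), (-90, False, False), (-45, True, True), (0, True, True), (45, True, True), (90, True, True), (135, True, True)]
w1 [0.426 0.137 0.012] [(-180, True, True), (-135, True, True), (-90, False, False), (-45, True, True), (0, True, True), (45, True, True), (90, True, True), (135, True, True)]
w2 [ 0.446 -0.062  0.012] [(-180, True, True), (-135, True, True), (-90, True, True), (-45, True, True), (0, True, True), (45, True, True), (90, True, True), (135, True, True)]
w3 [ 0.431 -0.136  0.012] [(-180, True, True), (-135, False, False), (-90, True, True), (-45, True, True), (0, True, True), (45, True, True), (90, True, True), (135, True, True)]
c1 [0.437 0.078 0.022] [(-180, True, True), (-135, True, True), (-90, False, False), (-45, True, True), (0, True, True), (45, True, True), (90, True, True), (135, True, True)]
c2 [ 0.437 -0.001  0.022] [(-180, True, True), (-135, True, True), (-90, True, True), (-45, True, True), (0, True, True), (45, True, True), (90, True, True), (135, True, True)]
```

```bash
python3 - <<'E'
from h import *
ims=[]
for i,(x,y,z,a) in enumerate([(.624,.065,.24,90),(.612,-.11,.24,90),(.612,-.11,.24,-90),(.437,0.03,.20,90)]):
    arm.goto([x,y,z],quat(np.radians(a))); s=status.get_state(); p,d,c,T=grab("wrist")
    np.savez(f"/tmp/w{i}.npz",p=p,d=d,T=T); ims.append(cv2.resize(p,(400,300),interpolation=cv2.INTER_AREA))
v=np.vstack([np.hstack(ims[:2]),np.hstack(ims[2:])]); cv2.imwrite("pics/w.png",v[:,:,::-1]); print(status.get_state()["t"],np.round(imaging.get_calibration("wrist")["K"],1).tolist())
E
```

```text
8.3583 [[355.3, 0.0, 283.3], [0.0, 355.3, 203.4], [0.0, 0.0, 1.0]]
```

View pics/w.png

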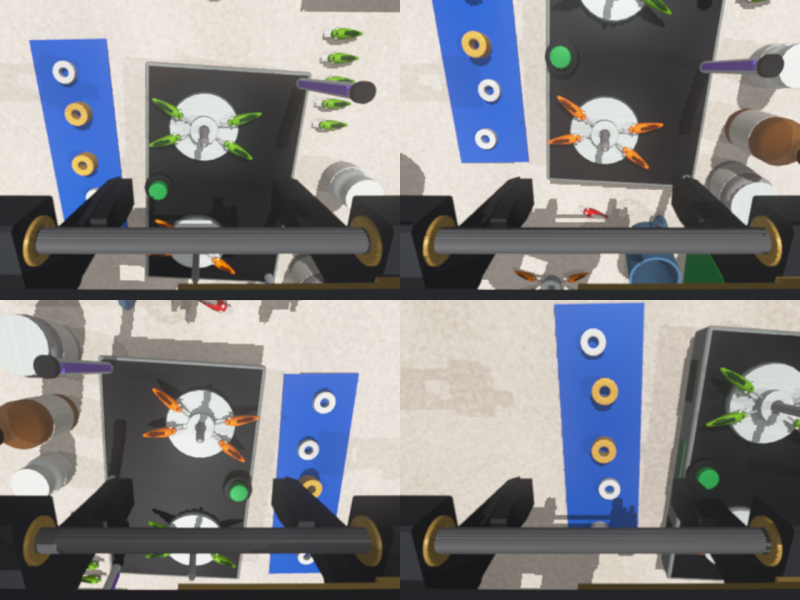

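```bash
cat >> h.py <<'E'
from scipy.optimize import least_squares
def fitc(P,r,c0):
    return least_squares(lambda q: np.hypot(P[:,0]-q[0],P[:,1]-q[1])-r,c0,loss="soft_l1",f_scale=.0007)
def disc(m,c,T,z,r,guess,tol=.03,hull=True):
    """centre of a disc of radius r at height z near guess in mask m; returns xy, median residual"""
    best=None
    for k in cv2.findContours(m,cv2.RETR_EXTERNAL,cv2.CHAIN_APPROX_NONE)[0]:
        if cv2.contourArea(k)<60: continue
        P=cast((cv2.convexHull(k) if False else k)[:,0].astype(float),z,c,T)[:,:2]
        if hull: P=P[np.abs(np.hypot(*(P-guess).T)-r)<.015]
        if len(P)<15: continue
        f=fitc(P,r,np.array(guess) if hull else P.mean(0)); e=np.hypot(*(f.x-guess))
        if e<tol and (best is None or e<best[2]): best=(f.x,np.median(np.abs(np.hypot(*(P-f.x).T)-r)),e)
    return best
def white(p,v=140,s=60):
    h=cv2.cvtColor(p,cv2.COLOR_RGB2HSV); return cv2.inRange(h,(0,0,v),(180,s,255))
E
python3 - <<'E'
from h import *
c=imaging.get_calibration("wrist")
L=[]
for i,g in [(0,(.624,.065)),(1,(.612,-.11)),(2,(.612,-.11))]:
    w=np.load(f"/tmp/w{i}.npz"); m=white(w["p"],120); b=disc(m,c,w["T"],.06,.045,g); print(i,b)
    G=cv2.inRange(cv2.cvtColor(w["p"],cv2.COLOR_RGB2HSV),(65,120,60),(85,255,255)); print("btn",disc(G,c,w["T"],.072,.013,(.559,-.02),hull=False))
w=np.load("/tmp/w3.npz"); m=255-mask(w["p"],"blue")
for nm,g,h,r in [("w1",(.426,.137),.012,.016),("c1",(.437,.078),.022,.017),("c2",(.437,-.001),.022,.017),("w2",(.446,-.062),.012,.016)]:
    print(nm,disc(m,c,w["T"],h,r,g,hull=False))
z=np.load("/tmp/top0.npz"); p=z["p"]; ct,T=camT("top",None); m=255-mask(p,"blue")
for nm,g,h,r in [("w1",(.426,.137),.012,.016),("c1",(.437,.078),.022,.017),("c2",(.437,-.001),.022,.017),("w2",(.446,-.062),.012,.016),("w3",(.431,-.136),.012,.016)]:
    print("top",nm,disc(m,ct,T,h,r,g,hull=False))
for g in [(.624,.065),(.612,-.11)]: print("top",disc(white(p,120),ct,T,.06,.045,g))
for col,gs in [("green",[(.485,.433),(.462,.291)]),("orange",[(.514,-.418)])]:
    v,u=np.nonzero(mask(p,col)); P=cast(np.c_[u,v],.007,ct,T)[:,:2]
    for g in gs:
        Q=P[np.hypot(*(P-g).T)<.095]; ev,E=np.linalg.eigh(np.cov(Q.T)); print(col,Q.mean(0),np.degrees(np.arctan2(E[1,1],E[0,1])),len(Q))
E
```

```text
0 (array([0.62460626, 0.06493986]), np.float64(0.00042840852392377754), np.float64(0.0006092319457785737))
btn (array([ 0.56258191, -0.0193915 ]), np.float64(0.000631002649548823), np.float64(0.003633229657626382))
1 (array([ 0.61372645, -0.11467145]), np.float64(0.00042723474797232847), np.float64(0.004980267366052799))
btn (array([ 0.56216667, -0.02255938]), np.float64(0.0009081740790800666), np.float64(0.004071631691799209))
2 (array([ 0.61370387, -0.11595044]), np.float64(0.0005720149101065136), np.float64(0.006189577202278191))
btn (array([ 0.56190806, -0.02433387]), np.float64(0.0010032451819890816), np.float64(0.005219116800966331))
w1 None
c1 None
c2 (array([ 0.43252542, -0.00045224]), np.float64(0.2547222534455239), np.float64(0.004507985126424395))
w2 None
top w1 None
top c1 None
top c2 None
top w2 None
top w3 None
top (array([0.62469089, 0.06518152]), np.float64(0.000868189037749649), np.float64(0.0007143359648780055))
top (array([ 0.61377228, -0.10809126]), np.float64(0.0024058735077394366), np.float64(0.0026046595822691258))
green [0.48367393 0.43584219] -172.66229927005134 214
green [0.46406969 0.29239491] -161.00971522912855 202
orange [ 0.51503333 -0.419557  ] 177.25422764988588 181
```

```bash
python3 - <<'E'
from h import *
c=imaging.get_calibration("wrist")
def rings(p,c,T):
    h=cv2.cvtColor(p,cv2.COLOR_RGB2HSV)
    W=cv2.inRange(h,(0,0,110),(180,70,255)); B=cv2.inRange(h,(10,80,80),(30,255,255))
    for nm,g,z,r,m in [("w1",(.426,.137),.012,.016,W),("c1",(.437,.078),.022,.017,B),("c2",(.437,-.001),.022,.017,B),("w2",(.446,-.062),.012,.016,W),("w3",(.431,-.136),.012,.016,W)]:
        print(nm,disc(m,c,T,z,r,g,hull=False,tol=.02))
w=np.load("/tmp/w3.npz"); rings(w["p"],c,w["T"])
z=np.load("/tmp/top0.npz"); ct,T=camT("top",None); rings(z["p"],ct,T)
w=np.load("/tmp/w1.npz"); rings(w["p"],c,w["T"])
E
```

```text
w1 (array([0.42472513, 0.13386121]), np.float64(0.0004735391082493247), np.float64(0.0033878158794287848))
c1 (array([0.43889735, 0.07575321]), np.float64(0.0011416249916944565), np.float64(0.002940748738216727))
c2 (array([ 0.4375951 , -0.00114318]), np.float64(0.00058413998776587), np.float64(0.0006120833529739955))
w2 (array([ 0.44587933, -0.06305626]), np.float64(0.0004823327283141228), np.float64(0.0010631304977921894))
w3 None
w1 None
c1 (array([0.44014225, 0.07894989]), np.float64(0.0015646457219041171), np.float64(0.0032826811446880337))
c2 (array([ 4.38755467e-01, -8.98564922e-05]), np.float64(0.0012610579116031258), np.float64(0.0019773786200257973))
w2 None
w3 None
w1 None
c1 None
c2 (array([ 0.4411919 , -0.00398276]), np.float64(0.0007394568696802318), np.float64(0.0051447910404095855))
w2 (array([ 0.4482318 , -0.06530828]), np.float64(0.0003213557150729216), np.float64(0.003990699744002026))
w3 (array([ 0.43353577, -0.13766099]), np.float64(0.00040458224550795306), np.float64(0.0030313342518738765))
```

```bash
cat >> h.py <<'E'
SP={"L":(.6246,.0643),"R":(.6137,-.1153)}; Y=np.pi/2; UP=.215
def ringmask(p,kind):
    h=cv2.cvtColor(p,cv2.COLOR_RGB2HSV)
    return cv2.inRange(h,(0,0,110),(180,70,255)) if kind=="w" else cv2.inRange(h,(10,80,80),(30,255,255))
def debias(xy,a): return np.asarray(xy)-.00064*np.array([np.cos(a),np.sin(a)])
def look_ring(g,kind):
    for _ in range(2):
        arm.goto([*g,.16],quat(Y)); p,d,c,T=grab("wrist")
        b=disc(ringmask(p,kind),c,T,.012 if kind=="w" else .022,.016 if kind=="w" else .017,g,hull=False,tol=.02)
        assert b is not None and b[1]<.002,b
        if b[2]<.003: break
        g=b[0]
    print(kind,b); return debias(b[0],Y)
def look_carrier(g,col,a,tol=.095):
    for k in range(3):
        arm.goto([*g,.17],quat(a)); p,d,c,T=grab("wrist")
        v,u=np.nonzero(mask(p,col)); P=cast(np.c_[u,v],.007,c,T)[:,:2]; Q=P[np.hypot(*(P-g).T)<tol]
        ev,E=np.linalg.eigh(np.cov(Q.T)); n=Q.mean(0); t=np.arctan2(E[1,1],E[0,1]); t=a+(t-a+Y)%np.pi-Y
        e=np.hypot(*(n-g)); g,da=n,abs(t-a); print(col,n,np.degrees(t),len(Q))
        a=t
        if e<.004 and da<.1: break
    return g,a,(p,c,T)
def pick(xy,a,zb,wide,off,f):
    jaws.grip(wide); arm.goto([*xy,zb+.07],quat(a)); arm.move_straight([*xy,zb+off],rate=.1)
    jaws.grip(0,f); arm.move_straight([*xy,UP],rate=.25); print("width",status.get_state()["grip_width"])
def place(sp,a,zb,off,wide):
    xy=SP[sp]; arm.goto([*xy,UP],quat(a))
    arm.move_straight([*xy,.145+off],rate=.25)
    hit=arm.move_straight([*xy,zb+off+.001],rate=.06,stop_force=8); s=status.get_state()
    print("hit",hit,"dz",s["eef_pos"][2]-zb-off,s["ft_force"],"w",s["grip_width"])
    if hit and s["eef_pos"][2]-zb-off>.006: raise SystemExit("stuck above")
    jaws.grip(wide); arm.move_straight([*xy,UP],rate=.25); print("t",status.get_state()["t"])
E
python3 - <<'E'
from h import *
x=look_ring((.433,-.136),"w"); pick(x,Y,.002,.055,.003,15); place("R",Y,.074,.003,.05)
g,a,(p,c,T)=look_carrier(np.array([.515,-.4195]),"orange",np.radians(-3))
for q in np.r_[[g],[g+.02*np.array([np.cos(a),np.sin(a)])]]:
    cv2.circle(p,tuple(int(i) for i in proj([*q,.014],c,T)[0]),2,(255,0,255),-1)
cv2.imwrite("pics/o1.png",p[:,:,::-1])
E
```

```text
w (array([ 0.43106372, -0.13788008]), np.float64(0.0003040051043625546), np.float64(0.0026988626062106652))
width 0.03037043780968782
hit False dz 0.0014092386624132034 [0.25933148 0.07424506 0.32258663] w 0.03054447198770526
t 16.1917
orange [ 0.52169148 -0.42409689] -2.583176674182907 1038
orange [ 0.52073667 -0.42363999] -3.479953907095078 1035
```

View pics/o1.png

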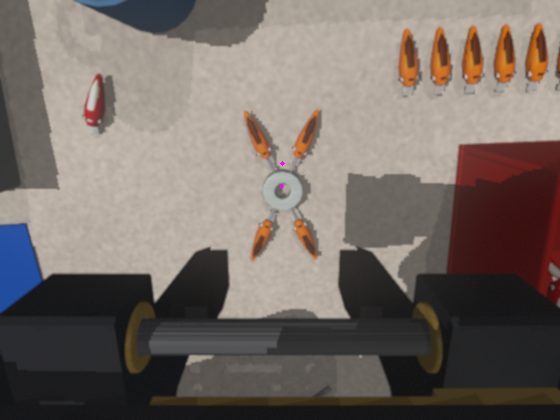

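The orange carrier's hub is at (282,191). The lure centroid lands at (281,187), about 3 mm too far forward, so I'll refine on the hub disc, which is cooler grey than the beige table.

```bash
cat >> h.py <<'E'
def hub(g,a,view):
    p,c,T=view; q=cv2.GaussianBlur(p,(3,3),0).astype(int)
    m=((q[:,:,2]-q[:,:,0]>-4)&(q[:,:,1]>110)).astype(np.uint8)*255; m=cv2.morphologyEx(m,cv2.MORPH_OPEN,np.ones((5,5),np.uint8))
    b=disc(m,c,T,.014,.018,g,hull=False,tol=.012); print("hub",b,"bore px",proj([*b[0],.014],c,T)[0])
    assert b[1]<.0015; return debias(b[0],a)
E
python3 - <<'E'
from h import *
p,d,c,T=grab("wrist"); 
print(p[191,265],p[191,230],p[191,282],p[177,282])
print(hub(np.array([.5207,-.4236]),0,(p,c,T)))
E
```

```text
[179 184 181] [181 170 160] [137 129 122] [178 182 178]
hub (array([ 0.51749972, -0.42413165]), np.float64(0.0012607456679337922), np.float64(0.0032441395346554758)) bore px [282.39241642 189.81043069]
[ 0.51685972 -0.42413165]
```

```bash
python3 - <<'E'
from h import *
g,a,v=look_carrier(np.array([.5175,-.4241]),"orange",np.radians(-3.2)); g=hub(g,a,v)
pick(g,a,0,.06,.004,25); place("R",0.0,.084,.004,.055)
p,d,c,T=grab("wrist"); cv2.imwrite("pics/r1.png",p[60:330,100:500,::-1])
x=look_ring((.425,.134),"w"); pick(x,Y,.002,.055,.003,15); place("L",Y,.074,.003,.05)
E
```

```text
orange [ 0.52150812 -0.42341125] -3.63609586568422 1037
orange [ 0.52129643 -0.42401651] -3.912207316193658 1023
hub (array([ 0.51770289, -0.42419348]), np.float64(0.0013576072567591593), np.float64(0.0035978975489285624)) bore px [282.63797243 189.35194969]
width 0.03392043513370429
hit False dz 0.0013919942703273132 [ 0.80333703 -0.12236639 -0.20436473] w 0.034278339158709314
t 25.5
w (array([0.42459379, 0.13539045]), np.float64(0.0003169381915361525), np.float64(0.0014485762312966065))
width 0.030482915900547428
hit False dz 0.0014264029258169884 [ 0.05728979 -0.14878783 -0.62397305] w 0.030124775995931934
t 33.5333
```

View pics/r1.png

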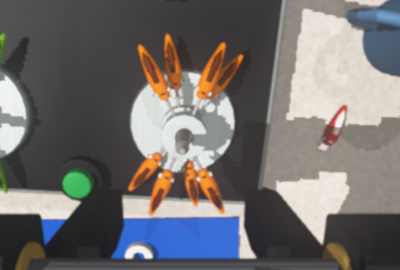

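The crop shows two orange carriers seated flat on the right spindle at (184,140). Next the two green ones.

```bash
cat >> h.py <<'E'
def top_green():
    p,d,c,T=grab("top"); v,u=np.nonzero(mask(p,"green")); P=cast(np.c_[u,v],.007,c,T)[:,:2]
    return P[(P[:,1]>.18)&(P[:,0]<.6)&(P[:,0]>.35)]
E
python3 - <<'E'
from h import *
P=top_green(); k,lab,cen=cv2.kmeans(P.astype(np.float32),2,None,(3,50,1e-5),5,cv2.KMEANS_PP_CENTERS); print(cen,np.bincount(lab[:,0]))
cen=cen[np.argsort(cen[:,1])].astype(float); Q=P[np.hypot(*(P-cen[0]).T)<.095]; ev,E=np.linalg.eigh(np.cov(Q.T)); t=(np.arctan2(E[1,1],E[0,1])+Y)%np.pi-Y
g,a,v=look_carrier(cen[0],"green",t); g=hub(g,a,v)
pick(g,a,0,.06,.004,25); place("L",0.0,.084,.004,.055)
p,d,c,T=grab("wrist"); cv2.imwrite("pics/l1.png",p[60:330,100:500,::-1])
x=look_ring((.446,-.063),"w"); pick(x,Y,.002,.055,.003,15); place("L",Y,.098,.003,.05)
P=top_green(); n=P.mean(0); ev,E=np.linalg.eigh(np.cov(P.T)); print("g last",n,len(P),np.degrees((np.arctan2(E[1,1],E[0,1])+Y)%np.pi-Y))
E
```

```text
[[0.48306915 0.43560958]
 [0.48152024 0.30403918]] [221 144]
green [0.4688457  0.28988462] 13.426624002583871 928
green [0.4669688  0.28971871] 14.074066674010615 946
hub (array([0.46497326, 0.28848856]), np.float64(0.001139083479101067), np.float64(0.00234424484838683)) bore px [282.01656551 189.23575801]
width 0.0342408253428318
hit False dz 0.001434070854642911 [-0.34526047  0.26090423 -0.37549876] w 0.034178845022999324
t 42.65
w (array([ 0.44592462, -0.06455466]), np.float64(0.000360209339721123), np.float64(0.0015564888281753878))
width 0.030518967898296605
hit True dz 0.0002480466669783658 [0.01332239 0.46425697 4.92492119] w 0.030566995720457724
t 50.525
g last [0.48333594 0.4357768 ] 218 7.089773513737324
```

View pics/l1.png

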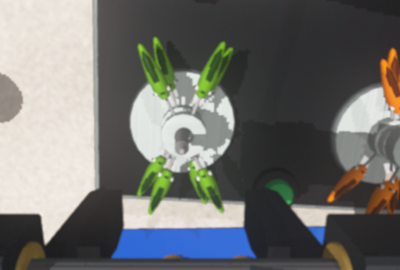

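Two green carriers are seated on the left spindle at (184,140). Next the last green one.

```bash
python3 - <<'E'
from h import *
g,a,v=look_carrier(np.array([.4833,.4358]),"green",np.radians(7.1)); g=hub(g,a,v)
pick(g,a,0,.06,.004,25); place("L",0.0,.108,.004,.055)
p,d,c,T=grab("wrist"); v1=p[60:330,100:500]
print("top green left:",len(top_green()))
arm.goto([.5,.0,.4],quat(0)); p,d,c,T=grab("scene"); v2=cv2.resize(p[150:300,150:372],(400,270))
cv2.imwrite("pics/s1.png",np.hstack([v1,v2])[:,:,::-1])
E
```

```text
green [0.4890465  0.43316455] 5.439372162833474 997
green [0.48819415 0.43295688] 5.201973127774138 957
hub (array([0.48535416, 0.43215379]), np.float64(0.0012654386793844556), np.float64(0.0029513516075683616)) bore px [281.69408392 189.30602188]
width 0.03430279431359165
hit True dz 0.00029797466717901636 [-0.51223632 -0.07883558  4.87173004] w 0.03390355836329143
t 59.4333
top green left: 0
```

View pics/s1.png

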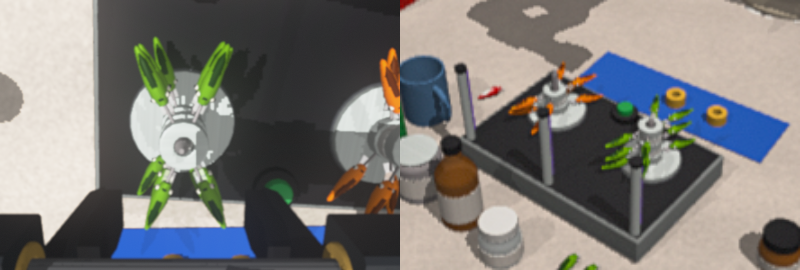

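Three green carriers sit on the left spindle and two orange ones on the right, all flat. The brass collars remain on the mat. Now the collars.

```bash
python3 - <<'E'
from h import *
x=look_ring((.437,.0),"c"); pick(x,Y,.002,.055,.003,25); place("R",Y,.098,.003,.05)
x=look_ring((.438,.077),"c"); pick(x,Y,.002,.055,.003,25); place("L",Y,.122,.003,.05)
arm.goto([.4,.0,.4],quat(Y)); p,d,c,T=grab("scene"); v2=cv2.resize(p[150:300,150:372],(400,270))
arm.goto([.56,-.022,.30],quat(Y)); p,d,c,T=grab("wrist"); v1=p[60:330,80:480]
cv2.imwrite("pics/s2.png",np.hstack([v1,v2])[:,:,::-1])
G=cv2.inRange(cv2.cvtColor(p,cv2.COLOR_RGB2HSV),(65,120,60),(85,255,255)); print("btn",disc(G,c,T,.072,.013,(.562,-.022),hull=False))
E
```

```text
c (array([ 0.43771283, -0.00175444]), np.float64(0.0004749271150089676), np.float64(0.0018937182183783416))
width 0.032236557483544266
hit True dz 0.00032263545161351475 [-1.73627322 -0.45517306  5.70868553] w 0.03224485766614351
t 68.0167
c (array([0.43883891, 0.07732263]), np.float64(0.0005968463467394755), np.float64(0.0008988068187567536))
width 0.032603164181942756
hit True dz 0.00028578711320240407 [-0.51707419  0.28438473  3.5924006 ] w 0.0321774706630692
t 74.6917
btn (array([ 0.56134132, -0.02144521]), np.float64(0.0008000515246572668), np.float64(0.0008611969639223566))
```

View pics/s2.png

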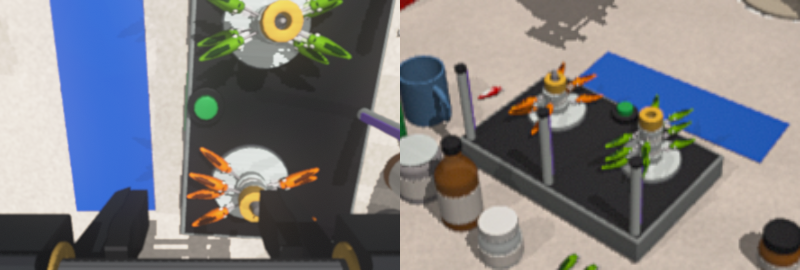

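Both collars lie flat on the stacks, at (281,20) and (250,205) in the wrist crop, and the mat is empty. Now I'll press the button.

```bash
python3 - <<'E'
from h import *
b=(.5620,-.0217); jaws.grip(0,10)
arm.goto([*b,.12],quat(Y)); arm.move_straight([*b,.076],rate=.08)
f0=status.get_state()["ft_force"][2]
hit=arm.move_straight([*b,.0655],rate=.03,stop_force=15); s=status.get_state(); print(hit,s["eef_pos"],s["ft_force"]-f0); arm.sleep(.4)
s=status.get_state(); print(s["eef_pos"],s["ft_force"][2]-f0)
arm.move_straight([*b,.30],rate=.15); p1=grab("wrist")[0][60:330,80:480]
arm.goto([.35,.0,.4],quat(Y)); p,d,c,T=grab("scene"); cv2.imwrite("pics/s3.png",np.hstack([p1,cv2.resize(p[150:300,150:372],(400,270))])[:,:,::-1]); print(status.get_state()["t"])
E
```

```text
True [ 0.56260999 -0.02180639  0.0663428 ] [-1.99599764  0.4983355   7.18776572]
[ 0.56263072 -0.02182428  0.06637533] 7.928016637268569
82.5333
```

View pics/s3.png

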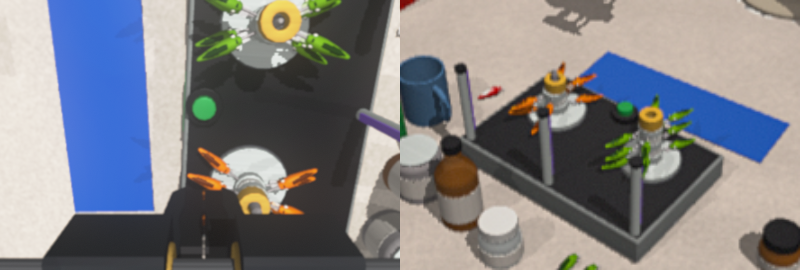

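```bash
python3 -c "
from bench import arm; print(arm.hand_in())"
```

```text
the job is handed in; nothing more can be done
None
```

The job is done and handed in at about 82 s; the hand-in reports no verdict.

- **Left spindle:** three green carriers with a spacer between each pair and a brass collar on top.
- **Right spindle:** two orange carriers with one spacer between them and a brass collar on top.
- **Placing:** every part went down to within 0.2–1.4 mm of its expected height. The force stop triggered only on contact at the bottom.
- **Start button:** the fingertips pushed it down about 5.6 mm at about 8 N, measured from the tip height and the wrist force. The arm then backed away, and the button looked up again in the last picture.
- **Last pictures:** both stacks were flat with their collars seated, and the mat was empty. The mug, the jar and the red lure in view looked to be where they started; I didn't measure them, and the second red lure was out of frame.

**Disagreements:**
- The centroid of the lures was about 2–4 mm off the hub centre, so I gripped using the hub circle instead.
- Wrist-camera readings near the picture edge were a few mm off, so I re-measured each part from directly above.
- I saw no carrier get knocked aside.

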